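# Gauge the lens-carrier pads and mark the high spot

### The job

Check the three brass pads of the round lens-carrier plate with the red spring gauge: holding the gauge upright, rest its foot gently on the lowest pad for a moment, then on the middle one. Finally leave the gauge standing upright, let go, on the highest pad, as the mark of the high spot.

Things in the scene. Friction and masses are not known exactly. Their poses are not given: they have to be found in the camera images.
- gauge_center (a point): Red loose round post standing on the bench, 88 mm tall, 0.12 kg: red barrel 28 mm dia. from 14 mm up, white cap, steel foot 24 mm dia. A bare steel and a black post like it are not wanted. Point: on the axis, 48 mm above the foot's underside, where to grip; z up the axis. Sprung foot: gives from 2 N, fully in (8 mm) at 5 N, then rigid; does not give under its own weight.
- pad_low_top (a point): Top centre of the lowest of three fixed brass pads, 40 mm dia., on stems in a fixed round aluminium plate (230 mm dia., 15 mm thick, on the bench). Pads stand 75 mm from the plate's centre, 120 degrees apart; which stands where varies. This flat top is 25 to 28 mm above the bench. z up.
- pad_mid_top (a point): Centre of the flat top of the middle-height brass pad, 40 mm in diameter, same plate. This top is 39 to 42 mm above the bench. z up.
- pad_high_top (a point): Centre of the flat top of the highest brass pad (the high spot), 40 mm in diameter, same plate. This top is 55 to 58 mm above the bench. z up.
There are look-alikes about, which are no part of the job. What is shaped like the part that bears pad_mid_top but green is not meant.

How it is judged:
By the outcome, as a careful person would: the job done as asked, in the order asked, and still so for the second after the job is handed in, with the robot touching nothing.
It also fails if it takes over 53 s, if anything falls off the work surface, if the arm or the gripper's body presses on something with over 40 N, if the wrist force passes 120 N, or if a joint passes its speed limit or range.

### The arm

A 6-joint arm with a two-finger parallel gripper is mounted at the origin on the work surface. World frame = base frame: x ahead of the robot, y to its left, z up, the work surface at z = 0. Lengths are in mm, angles in degrees, forces in N, time in s.
With the tool pointing down it reaches from about 300 to 850 mm from the base axis. Payload 4.2 kg.
Tool frame: the origin (TCP) lies at the very end of the fingers, on their centre line; the grasp point (between the pads) lies env.pinch_z behind it (env.pinch_z is the distance from the TCP to the grasp point, in mm); z points along the fingers, y is the line along which they close (so a half turn about z gives the same grasp; the last joint's range is limited). The gripper opens to 91 mm and grips with 3 to 60 N. Pads are 32 mm wide; open, the fingers measure 118 mm over their backs; the gripper's body (76 mm by 178 mm) begins 60 mm behind the grasp point.
Start: joints at [-73.969, 18.312, 89.639, -0, 72.044, -1.146], TCP at [169.817, -549.368, 213.976] pointing down, gripper open.
Joint ranges: [-177.97, 177.97], [-48.28, 115.42], [12.27, 149.76], [-77.06, 257.06], [2.81, 150.46], [-146.56, 146.56]. Speed limits (degrees/s): [147.25, 147.25, 180, 180, 180, 180].

### API

Orientations are given as [roll, pitch, yaw] about the fixed x, y, z axes, in that order (R = Rz(yaw) Ry(pitch) Rx(roll)).
In Python, from workcell import state, vision, job_done, env gives the robot as it stands.
- The arm moves only by the tool servo_tool, never from a script. Its argument "rows" is a list of rows, each a list of 5 numbers: the shift along the tool's x, y, z scaled (see below), then the turn about the tool's z scaled (see below), then the opening, from 0 (shut) to 1 (fully open). A call has 1 to 20 rows; each row is the pose to reach, as a shift and turn from the pose commanded when the call began, along the tool's axes at that moment; what a row does not reach only later rows make up. The controller multiplies each number of a shift by 200 mm and each number of a turn by 90 degrees. A row lasts 1/12 s, in which the tool goes at most 41.7 mm and 7.16 degrees, less where a joint would pass 70% of its speed; a pose out of reach is approached as far as the arm can. A call with a number of a shift or a turn outside -1 to 1 is refused whole. A call with a gripper value outside its range is refused whole. The fingers move at their own pace and stop on an object; "force" is the grip in N (left out, the last holds). Time passes only in rows, so rows that repeat a pose let the fingers close. It gives the time, the measured TCP pose, the force, the opening and the grip force at its end, in the units of the state.
- state(): the state, without advancing time (a new reading comes with each control period).
- vision.grab_frame(name): name is "side" or "top"; returns the picture (384x512x3 uint8, red, green, blue); there is no depth.
- vision.camera_info(name): a dict with "vertical_fov" (degrees; the focal length in pixels is half the picture's height over the tangent of half this angle, whatever the lens; pixels are square), "cx", "cy" (the principal point, pixels), "T" (4x4, takes a point from camera to world coordinates). Camera axes: x right, y up, looking along -z (the intrinsics and any distortion apply to the point x, -y, -z); pixel columns grow to the right and rows downward; lengths in mm; the calibration is good to about 2 mm. A picture is of the moment at which its call begins. camera_info takes no time and is no camera call.
- job_done(): hands the job in; it is judged then, once.
The state is a dict: "time_s": time; "qpos": joint angles; "qvel": joint speeds; "effort": joint torques, N m; "ee_pos": TCP position; "ee_rot": TCP orientation; "force": force on the tool from outside, world axes, zero at the start; "torque": the same for the moment, N m; "gripper_width": finger opening in mm; "gripper_force": force on a finger pad.
Only numpy, scipy, OpenCV 4.12 (cv2) and the standard library are available. Lean on these libraries where they do the work, as an engineer would, in place of code of your own. Each camera call takes 0.05 s, during which the arm holds its last target. There are 200 camera calls.

## Working session

There is one attempt and no reset: what is moved stays moved. The work goes in short steps, Python scripts to look and compute and a tool call to move; the robot and the scene stay as the last step left them, time stands still between calls to the robot, and variables do not carry over. Pictures are saved under pics/ and viewed, at most 10 in all, crops included, and the job is handed in when it is done.

Besides the shell and the picture viewer there is one more tool, called after "Call:" in YAML: its name, and indented under it one key for each argument. servo_tool: Moves the arm, as the interface text tells. Its arguments: {"type":"object","properties":{"rows":{"type":"array"},"force":{"type":"number"}},"required":["rows"]}

```bash
mkdir -p pics; ls
python3 - <<'E'
from workcell import state, vision, env
import cv2,numpy as np
np.set_printoptions(suppress=True,precision=3)
for n in("side","top"):
    cv2.imwrite(f"pics/{n}0.png",cv2.resize(vision.grab_frame(n)[:,:,::-1],(800,600),interpolation=cv2.INTER_CUBIC))
    print(n,vision.camera_info(n))
print(env.pinch_z, state())
E
```

```text
pics
side {'vertical_fov': 48.7981424475242, 'cx': 257.9523368529268, 'cy': 196.88307019703507, 'T': array([[   0.929,    0.264,   -0.259,  283.518],
       [  -0.369,    0.692,   -0.621, -612.941],
       [   0.016,    0.672,    0.74 ,  734.723],
       [   0.   ,    0.   ,    0.   ,    1.   ]])}
top {'vertical_fov': 55.53026281062275, 'cx': 256.1993630188542, 'cy': 192.77202032846495, 'T': array([[  0.01 ,   0.992,  -0.123, 426.912],
       [ -1.   ,   0.011,   0.012, -52.605],
       [  0.014,   0.123,   0.992, 753.592],
       [  0.   ,   0.   ,   0.   ,   1.   ]])}
18.8 {'time_s': 0.1, 'qpos': array([-73.97 ,  18.347,  89.698,   0.   ,  72.044,  -1.144]), 'qvel': array([-0.056, -0.031, -0.256, -0.039,  0.048,  0.048]), 'effort': array([  0.001, -41.333, -23.251,   0.073,   0.042,  -0.   ]), 'ee_pos': array([ 169.682, -548.932,  213.227]), 'ee_rot': array([-179.912,   -0.002,   17.174]), 'force': array([-0.222,  0.43 , -0.238]), 'torque': array([ 0.045, -0.042,  0.009]), 'gripper_force': 0.0, 'gripper_width': 91.49110198214396}
```

View pics/side0.png

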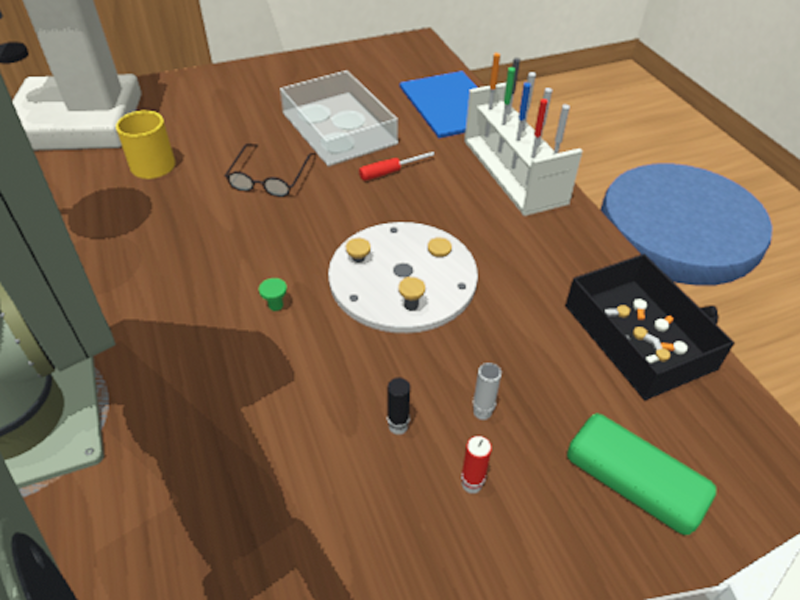

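View pics/top0.png

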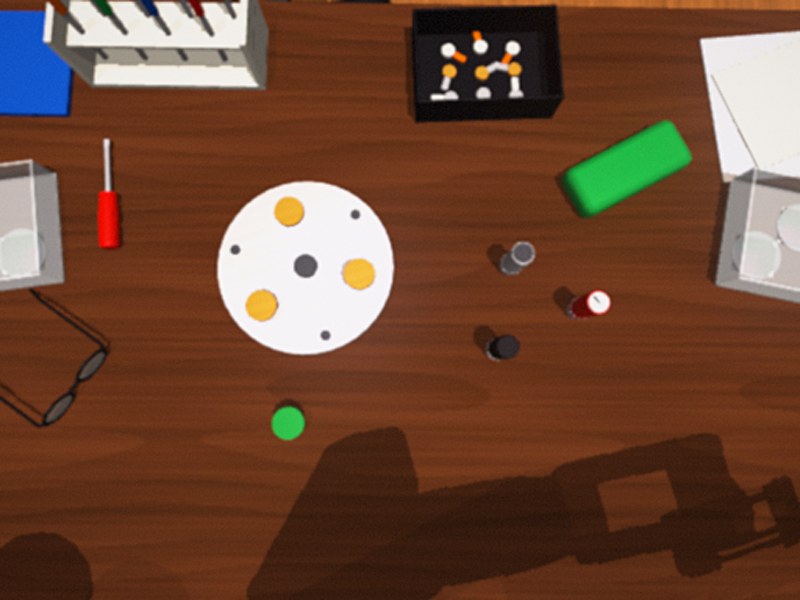

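Side view (800x600 pixels): the red gauge is at (477,463), black post at (398,405), steel post at (487,390), red screwdriver at (395,168), red probe at (541,115). Brass pads are at (358,248), (439,246) and (411,289); the green look-alike pad is at (273,290). In the top view the red gauge is at (592,303) with its white cap. I choose the red post with the white cap and will check it in a close crop.

```bash
cat > h.py <<'E'
import numpy as np, cv2
from workcell import vision
np.set_printoptions(suppress=True,precision=1)
def ray(n,u,v):
    c=vision.camera_info(n); f=192/np.tan(np.radians(c["vertical_fov"]/2)); T=np.array(c["T"])
    d=T[:3,:3]@np.array([(u-c["cx"])/f,-(v-c["cy"])/f,-1]); return T[:3,3],d/np.linalg.norm(d)
def atz(n,u,v,z):
    o,d=ray(n,u,v); return o+d*(z-o[2])/d[2]
def tri(a,b):
    """a,b pixels in side, top -> point, miss"""
    (o,d),(p,e)=ray("side",*a),ray("top",*b)
    s,t=np.linalg.lstsq(np.c_[d,-e],p-o,rcond=None)[0]
    return (o+s*d+p+t*e)/2, np.linalg.norm(o+s*d-p-t*e)
def blobs(img,lo,hi,amin=60):
    m=cv2.inRange(cv2.cvtColor(img,cv2.COLOR_RGB2HSV),lo,hi)
    _,_,st,ce=cv2.connectedComponentsWithStats(m)
    return [(c,s) for c,s in zip(ce[1:],st[1:]) if s[4]>=amin]
E
python3 - <<'E'
from h import *
s,t=vision.grab_frame("side"),vision.grab_frame("top")
for n,i in(("side",s),("top",t)):
    for nm,lo,hi in(("brass",(15,140,120),(28,255,255)),("red",(0,215,120),(4,255,255))):
        for c,st in blobs(i,lo,hi,25): print(n,nm,c,st)
def crop(i,x,y,w,h): return cv2.resize(i[y:y+h,x:x+w,::-1],(400,300),interpolation=cv2.INTER_CUBIC)
cv2.imwrite("pics/c1.png",np.vstack([np.hstack([crop(s,205,138,104,78),crop(s,270,264,72,54)]),np.hstack([crop(t,135,112,124,93),crop(t,345,165,72,54)])]))
E
```

```text
side brass [ 6.8 16.2] [  0   0  18  29 196]
side brass [70.8 19.9] [ 61   0  20  47 340]
side brass [93.  22.6] [ 77   0  34  48 949]
side brass [119.5  18.1] [104   0  30  43 629]
side brass [24.2 32.9] [ 17  15  16  33 133]
side brass [391.3  31.1] [377  27  30  11  67]
side brass [19.5 41.5] [15 32 10 16 74]
side brass [361.   35.9] [349  32  27   9  51]
side brass [381.6  38.7] [373  36  18   7  47]
side brass [338.7  43.6] [333  39  15  10  55]
side brass [ 8.2 48.7] [  0  40  17  22 146]
side brass [93. 92.] [  75   70   36   45 1238]
side brass [228.3 161.1] [222 154  15  11  38]
side brass [281.  161.3] [274 157  15   7  30]
side brass [263.9 187. ] [256 179  16  13  44]
side brass [426.6 221.5] [423 220   8   5  27]
top brass [287.1  44.9] [283  41   9   9  63]
top brass [328.9  43.9] [325  40   9   9  62]
top brass [307.8  46.3] [304  42   9   9  63]
top brass [184.6 134.9] [176 126  18  18 255]
top brass [229.4 174.9] [220 166  19  19 284]
top brass [166.9 195. ] [158 186  19  19 289]
top red [ 68.7 140.6] [ 62 122  14  37 457]
```

View pics/c1.png

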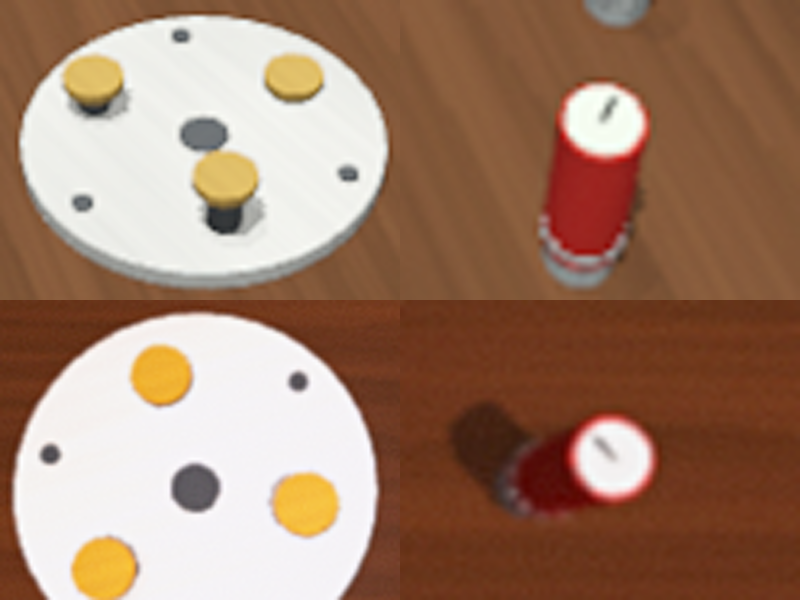

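The crop confirms the red post with the white cap (cap centre side (306.3,285.2), top (382.7,193.2)). The pads show stems: the front one tallest, the left one middle, the right one lowest.

Run:
```python
from h import *
for n,a,b,z in(("gauge",(306.3,285.2),(382.7,193.2),88),("low",(281,157.1),(184.6,134.6),26.5),("mid",(228.7,157.3),(166.8,195),40.5),("high",(263.4,183.3),(229.3,174.8),56.5)):
    p,e=tri(a,b); print(n,p,round(e,1),"atz top",atz("top",*b,z),"side",atz("side",*a,z))
# plate centre (hole at z=15)
print("plate",atz("top",135+195/3.226-.4,112+188/3.226-.4,15))
# other posts
print("steel",atz("top",523*.64,252*.64,88),"black",atz("top",506*.64,346*.64,88))
```

```text
gauge [ 511.2 -294.1   89.6] 0.5 atz top [ 511.2 -294.6   88. ] side [ 512.  -293.3   88. ]
low [635.3  86.3  24.5] 0.5 atz top [635.   85.9  26.5] side [634.1  84.4  26.5]
mid [508.4 113.8  41.3] 0.6 atz top [508.8 114.   40.5] side [508.4 114.7  40.5]
high [548.1  -8.7  54.7] 0.3 atz top [547.6  -8.8  56.5] side [547.6 -10.4  56.5]
plate [564.2  64.2  15. ]
steel [ 570.1 -206.7   88. ] black [ 458.  -184.9   88. ]
```

Call:
servo_tool:
  rows:
    - [0.05, -0.018, 0, 0.02, 1]
    - [0.15, -0.054, 0, 0.05, 1]
    - [0.3, -0.107, 0, 0.09, 1]
    - [0.45, -0.16, 0, 0.13, 1]
    - [0.6, -0.214, 0, 0.16, 1]
    - [0.75, -0.268, 0, 0.18, 1]
    - [0.87, -0.31, 0, 0.191, 1]
    - [0.95, -0.34, 0, 0.191, 1]
    - [1, -0.357, 0, 0.191, 1]
    - [1, -0.357, 0, 0.191, 1]
  force: 20

```text
time_s: 1.03
ee_pos: [341.1, -421.0, 213.9]
ee_rot: [-180.0, -0.0, 0.1]
force: [-0.3, -0.3, -0.8]
gripper_width: 91.4
gripper_force: 0.0
```

Call:
servo_tool:
  rows:
    - [0.04, -0.03, 0.02, 0, 1]
    - [0.13, -0.1, 0.07, 0, 1]
    - [0.26, -0.19, 0.14, 0, 1]
    - [0.4, -0.3, 0.22, 0, 1]
    - [0.54, -0.4, 0.3, 0, 1]
    - [0.66, -0.49, 0.36, 0, 1]
    - [0.76, -0.565, 0.42, 0, 1]
    - [0.82, -0.61, 0.45, 0, 1]
    - [0.857, -0.639, 0.47, 0, 1]
    - [0.857, -0.639, 0.47, 0, 1]
    - [0.857, -0.639, 0.47, 0, 1]

```text
time_s: 1.95
ee_pos: [510.8, -295.1, 120.1]
ee_rot: [180.0, 0.0, -0.0]
force: [-0.7, -0.3, 0.4]
gripper_width: 91.0
gripper_force: 0.0
```

Run:
```python
from h import *
from workcell import state
print(state()["ee_pos"],state()["ee_rot"],state()["force"])
s=vision.grab_frame("side");t=vision.grab_frame("top")
f=lambda i,x,y,w,h:cv2.resize(i[y:y+h,x:x+w,::-1],(400,400),interpolation=cv2.INTER_CUBIC)
cv2.imwrite("pics/c2.png",np.hstack([f(s,240,220,120,120),f(t,310,130,120,120)]))
```

```text
[ 510.8 -295.1  120.1] [180.   0.  -0.] [-0.7 -0.3  0.4]
```

View pics/c2.png

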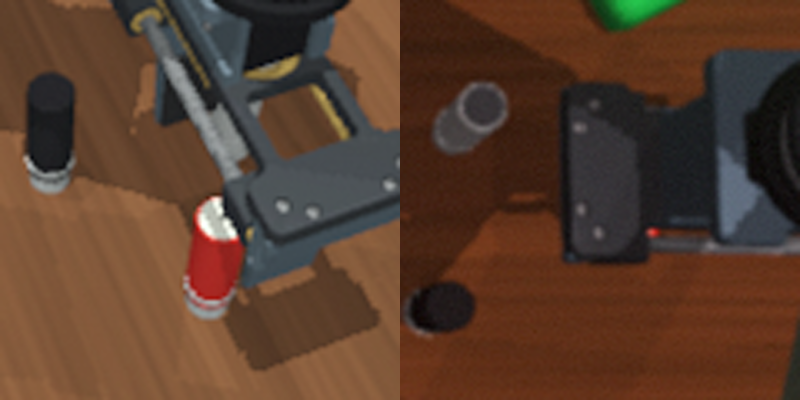

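The side crop shows the near finger beside the red gauge at about (215,255); the posts stay clear of the fingers. Descending.

Call:
servo_tool:
  rows:
    - [0, 0, 0.03, 0, 1]
    - [0, 0, 0.1, 0, 1]
    - [0, 0, 0.18, 0, 1]
    - [0, 0, 0.26, 0, 1]
    - [0, 0, 0.33, 0, 1]
    - [0, 0, 0.39, 0, 1]
    - [0, 0, 0.43, 0, 1]
    - [0, 0, 0.454, 0, 1]
    - [0, 0, 0.454, 0, 1]
    - [0, 0, 0.454, 0, 0.6]
    - [0, 0, 0.454, 0, 0.4]
    - [0, 0, 0.454, 0, 0.25]
    - [0, 0, 0.454, 0, 0.2]
    - [0, 0, 0.454, 0, 0.2]
    - [0, 0, 0.454, 0, 0.2]
    - [0, 0, 0.454, 0, 0.2]
    - [0, 0, 0.454, 0, 0.2]
  force: 15

```text
time_s: 3.47
ee_pos: [511.3, -294.3, 29.2]
ee_rot: [180.0, -0.0, -0.0]
force: [0.4, 0.9, 0.7]
gripper_width: 40.7
gripper_force: 0.0
```

Call:
servo_tool:
  rows:
    - [0, 0, 0, 0, 0.1]
    - [0, 0, 0, 0, 0.1]
    - [0, 0, 0, 0, 0.1]
    - [0, 0, 0, 0, 0.1]
    - [0, 0, 0, 0, 0.1]
    - [0, 0, 0, 0, 0.1]
    - [0, 0, 0, 0, 0.1]
    - [0, 0, 0, 0, 0.1]
  force: 25

```text
time_s: 4.13
ee_pos: [511.2, -294.3, 29.2]
ee_rot: [180.0, 0.0, -0.0]
force: [0.2, 0.6, 0.4]
gripper_width: 27.5
gripper_force: 25.0
```

Call:
servo_tool:
  rows:
    - [0, 0, -0.03, 0, 0.1]
    - [0, 0, -0.1, 0, 0.1]
    - [0, 0, -0.2, 0, 0.1]
    - [0, 0, -0.3, 0, 0.1]
    - [0, 0, -0.4, 0, 0.1]
    - [0, 0, -0.5, 0, 0.1]
    - [0, 0, -0.57, 0, 0.1]
    - [0.01, -0.03, -0.62, 0, 0.1]
    - [0.04, -0.1, -0.65, 0, 0.1]
    - [0.07, -0.2, -0.65, 0, 0.1]
    - [0.11, -0.32, -0.65, 0, 0.1]
    - [0.15, -0.44, -0.65, 0, 0.1]
    - [0.19, -0.56, -0.65, 0, 0.1]
    - [0.23, -0.68, -0.65, 0, 0.1]
    - [0.26, -0.78, -0.65, 0, 0.1]
    - [0.29, -0.87, -0.65, 0, 0.1]
    - [0.31, -0.93, -0.65, 0, 0.1]
    - [0.319, -0.952, -0.65, 0, 0.1]
    - [0.319, -0.952, -0.65, 0, 0.1]

```text
time_s: 5.72
ee_pos: [575.2, -103.1, 159.0]
ee_rot: [180.0, 0.0, 0.1]
force: [-0.2, -0.0, -1.2]
gripper_width: 27.5
gripper_force: 25.0
```

Call:
servo_tool:
  rows:
    - [0.01, -0.03, 0, 0, 0.1]
    - [0.04, -0.12, 0, 0, 0.1]
    - [0.08, -0.25, 0, 0, 0.1]
    - [0.12, -0.38, 0, 0, 0.1]
    - [0.16, -0.51, 0, 0, 0.1]
    - [0.2, -0.64, 0, 0, 0.1]
    - [0.24, -0.76, 0.05, 0, 0.1]
    - [0.27, -0.86, 0.14, 0, 0.1]
    - [0.29, -0.93, 0.24, 0, 0.1]
    - [0.3, -0.95, 0.32, 0, 0.1]
    - [0.3, -0.95, 0.37, 0, 0.1]
    - [0.3, -0.95, 0.4, 0, 0.1]
    - [0.3, -0.95, 0.4, 0, 0.1]
    - [0.3, -0.95, 0.4, 0, 0.1]

```text
time_s: 6.88
ee_pos: [635.4, 85.0, 79.6]
ee_rot: [180.0, -0.0, -0.1]
force: [0.1, -0.1, -1.3]
gripper_width: 27.3
gripper_force: 25.0
```

Run:
```python
from h import *
from workcell import state
print(state()["ee_pos"],state()["ee_rot"],state()["force"])
s=vision.grab_frame("side");t=vision.grab_frame("top")
f=lambda i,x,y,w,h:cv2.resize(i[y:y+h,x:x+w,::-1],(400,400),interpolation=cv2.INTER_CUBIC)
cv2.imwrite("pics/c3.png",np.hstack([f(s,220,100,100,100),f(t,130,90,120,120)]))
```

```text
[635.4  85.   79.6] [180.   -0.   -0.1] [ 0.1 -0.1 -1.3]
```

View pics/c3.png

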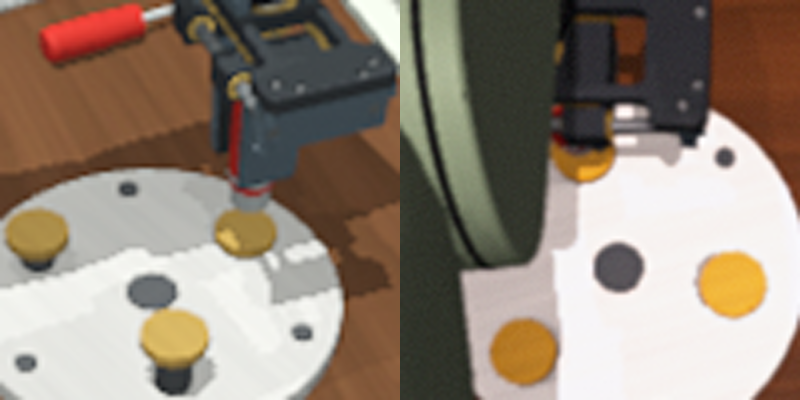

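The side crop shows the foot at (251,205) just above the lowest pad at (246,230), in line with it.

Call:
servo_tool:
  rows:
    - [0, 0, 0.02, 0, 0.1]
    - [0, 0, 0.05, 0, 0.1]
    - [0, 0, 0.08, 0, 0.1]
    - [0, 0, 0.095, 0, 0.1]
    - [0, 0, 0.105, 0, 0.1]
    - [0, 0, 0.11, 0, 0.1]
    - [0, 0, 0.115, 0, 0.1]
    - [0, 0, 0.12, 0, 0.1]
    - [0, 0, 0.125, 0, 0.1]
    - [0, 0, 0.1275, 0, 0.1]
    - [0, 0, 0.1275, 0, 0.1]
    - [0, 0, 0.1275, 0, 0.1]

```text
time_s: 7.98
ee_pos: [635.3, 86.1, 54.1]
ee_rot: [-180.0, -0.0, -0.0]
force: [0.5, 0.1, 1.7]
gripper_width: 27.5
gripper_force: 25.0
```

Call:
servo_tool:
  rows:
    - [0, 0, 0, 0, 0.1]
    - [0, 0, 0, 0, 0.1]
    - [0, 0, 0, 0, 0.1]
    - [0, 0, 0, 0, 0.1]
    - [0, 0, 0, 0, 0.1]
    - [0, 0, 0, 0, 0.1]
    - [0, 0, 0, 0, 0.1]
    - [0, 0, 0, 0, 0.1]
    - [0, 0, 0, 0, 0.1]
    - [0, 0, 0, 0, 0.1]
    - [0, 0, 0, 0, 0.1]
    - [0, 0, 0, 0, 0.1]
    - [0, 0, 0, 0, 0.1]
    - [0, 0, 0, 0, 0.1]

```text
time_s: 9.15
ee_pos: [635.3, 86.1, 53.7]
ee_rot: [180.0, -0.0, -0.0]
force: [0.3, -0.1, 1.2]
gripper_width: 27.8
gripper_force: 25.0
```

Run:
```python
from h import *
from workcell import state
print(state()["ee_pos"],state()["ee_rot"],state()["force"])
s=vision.grab_frame("side")
f=lambda i,x,y,w,h:cv2.resize(i[y:y+h,x:x+w,::-1],(400,400),interpolation=cv2.INTER_CUBIC)
cv2.imwrite("pics/c4.png",f(s,250,125,60,60))
```

```text
[635.3  86.1  53.7] [180.  -0.  -0.] [ 0.3 -0.1  1.2]
```

View pics/c4.png

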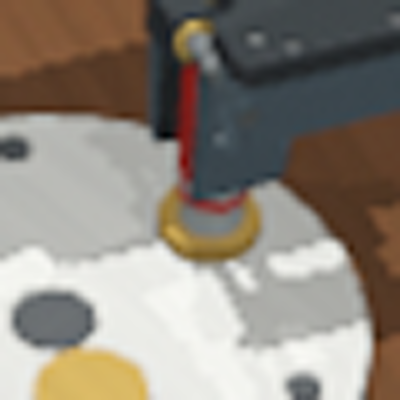

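The gauge's foot rests centred on the lowest pad at crop (212,225), with about 2.5 N. Moving to the middle pad.

Call:
servo_tool:
  rows:
    - [0, 0, -0.03, 0, 0.1]
    - [0, 0, -0.09, 0, 0.1]
    - [0, 0, -0.17, 0, 0.1]
    - [-0.02, 0, -0.23, 0, 0.1]
    - [-0.07, -0.01, -0.26, 0, 0.1]
    - [-0.15, -0.03, -0.26, 0, 0.1]
    - [-0.24, -0.05, -0.26, 0, 0.1]
    - [-0.34, -0.07, -0.26, 0, 0.1]
    - [-0.43, -0.09, -0.26, 0, 0.1]
    - [-0.51, -0.11, -0.26, 0, 0.1]
    - [-0.57, -0.125, -0.26, 0, 0.1]
    - [-0.615, -0.135, -0.25, 0, 0.1]
    - [-0.633, -0.14, -0.22, 0, 0.1]
    - [-0.633, -0.14, -0.18, 0, 0.1]
    - [-0.633, -0.14, -0.15, 0, 0.1]
    - [-0.633, -0.14, -0.13, 0, 0.1]
    - [-0.633, -0.14, -0.13, 0, 0.1]
    - [-0.633, -0.14, -0.13, 0, 0.1]

```text
time_s: 10.7
ee_pos: [508.8, 113.9, 79.0]
ee_rot: [180.0, 0.0, -0.0]
force: [0.4, -0.4, -1.0]
gripper_width: 27.4
gripper_force: 25.0
```

Run:
```python
from h import *
from workcell import state
print(state()["ee_pos"],state()["ee_rot"],state()["force"])
s=vision.grab_frame("side")
f=lambda i,x,y,w,h:cv2.resize(i[y:y+h,x:x+w,::-1],(400,400),interpolation=cv2.INTER_CUBIC)
cv2.imwrite("pics/c5.png",f(s,190,115,80,80))
```

```text
[508.8 113.9  79. ] [180.   0.  -0.] [ 0.4 -0.4 -1. ]
```

View pics/c5.png

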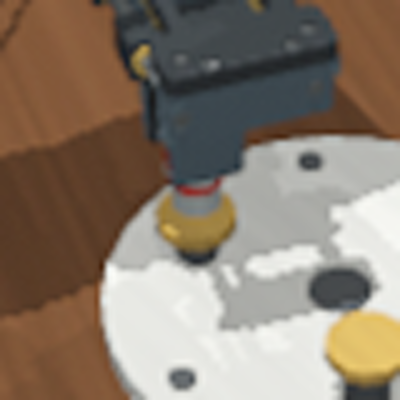

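The foot at (198,205) is in line just above the middle pad's centre (197,218). Lowering gently.

Call:
servo_tool:
  rows:
    - [0, 0, 0.01, 0, 0.1]
    - [0, 0, 0.025, 0, 0.1]
    - [0, 0, 0.035, 0, 0.1]
    - [0, 0, 0.04, 0, 0.1]
    - [0, 0, 0.045, 0, 0.1]
    - [0, 0, 0.05, 0, 0.1]
    - [0, 0, 0.055, 0, 0.1]
    - [0, 0, 0.06, 0, 0.1]
    - [0, 0, 0.06, 0, 0.1]
    - [0, 0, 0.06, 0, 0.1]
    - [0, 0, 0.06, 0, 0.1]
    - [0, 0, 0.06, 0, 0.1]
    - [0, 0, 0.06, 0, 0.1]
    - [0, 0, 0.06, 0, 0.1]

```text
time_s: 11.92
ee_pos: [508.5, 114.1, 67.7]
ee_rot: [180.0, -0.0, -0.0]
force: [-1.0, -0.7, 2.0]
gripper_width: 27.5
gripper_force: 25.0
```

Call:
servo_tool:
  rows:
    - [0, 0, 0, 0, 0.1]
    - [0, 0, 0, 0, 0.1]
    - [0, 0, 0, 0, 0.1]
    - [0, 0, 0, 0, 0.1]
    - [0, 0, 0, 0, 0.1]
    - [0, 0, 0, 0, 0.1]
    - [0, 0, 0, 0, 0.1]
    - [0, 0, 0, 0, 0.1]
    - [0, 0, 0, 0, 0.1]
    - [0, 0, 0, 0, 0.1]
    - [0, 0, 0, 0, 0.1]
    - [0, 0, 0, 0, 0.1]

```text
time_s: 12.92
ee_pos: [508.5, 114.1, 67.6]
ee_rot: [180.0, 0.0, -0.0]
force: [-0.9, 0.2, 2.5]
gripper_width: 27.9
gripper_force: 25.0
```

Call:
servo_tool:
  rows:
    - [0, 0, -0.03, 0, 0.1]
    - [0, 0, -0.09, 0, 0.1]
    - [0, 0, -0.17, 0, 0.1]
    - [0, 0.02, -0.23, 0, 0.1]
    - [0.02, 0.07, -0.25, 0, 0.1]
    - [0.045, 0.15, -0.25, 0, 0.1]
    - [0.075, 0.24, -0.25, 0, 0.1]
    - [0.105, 0.33, -0.25, 0, 0.1]
    - [0.135, 0.42, -0.25, 0, 0.1]
    - [0.16, 0.5, -0.25, 0, 0.1]
    - [0.18, 0.56, -0.25, 0, 0.1]
    - [0.19, 0.6, -0.24, 0, 0.1]
    - [0.197, 0.617, -0.21, 0, 0.1]
    - [0.197, 0.617, -0.18, 0, 0.1]
    - [0.197, 0.617, -0.15, 0, 0.1]
    - [0.197, 0.617, -0.14, 0, 0.1]
    - [0.197, 0.617, -0.14, 0, 0.1]
    - [0.197, 0.617, -0.14, 0, 0.1]

```text
time_s: 14.42
ee_pos: [547.7, -8.8, 95.4]
ee_rot: [-180.0, 0.0, 0.0]
force: [-0.2, 0.6, -0.4]
gripper_width: 27.5
gripper_force: 25.0
```

Run:
```python
from h import *
from workcell import state
print(state()["ee_pos"],state()["ee_rot"],state()["force"])
s=vision.grab_frame("side")
f=lambda i,x,y,w,h:cv2.resize(i[y:y+h,x:x+w,::-1],(400,400),interpolation=cv2.INTER_CUBIC)
cv2.imwrite("pics/c6.png",f(s,225,135,80,80))
```

```text
[547.7  -8.8  95.4] [-180.    0.    0.] [-0.2  0.6 -0.4]
```

View pics/c6.png

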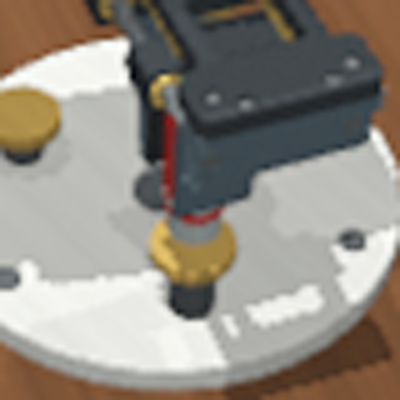

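The foot at (195,235) is just above the highest pad's centre (192,242). Lowering and feeling for contact.

Call:
servo_tool:
  rows:
    - [0, 0, 0.01, 0, 0.1]
    - [0, 0, 0.022, 0, 0.1]
    - [0, 0, 0.032, 0, 0.1]
    - [0, 0, 0.038, 0, 0.1]
    - [0, 0, 0.043, 0, 0.1]
    - [0, 0, 0.047, 0, 0.1]
    - [0, 0, 0.05, 0, 0.1]
    - [0, 0, 0.05, 0, 0.1]
    - [0, 0, 0.05, 0, 0.1]
    - [0, 0, 0.05, 0, 0.1]

```text
time_s: 15.3
ee_pos: [548.0, -9.4, 85.7]
ee_rot: [180.0, -0.0, -0.0]
force: [0.9, 0.1, -1.6]
gripper_width: 27.6
gripper_force: 25.0
```

Call:
servo_tool:
  rows:
    - [0, 0, 0.0025, 0, 0.1]
    - [0, 0, 0.005, 0, 0.1]
    - [0, 0, 0.005, 0, 0.1]
    - [0, 0, 0.005, 0, 0.1]

```text
time_s: 15.63
ee_pos: [548.0, -9.4, 84.9]
ee_rot: [180.0, -0.0, -0.0]
force: [-0.2, 0.3, 1.4]
gripper_width: 27.5
gripper_force: 25.0
```

Call:
servo_tool:
  rows:
    - [0, 0, -0.002, 0, 0.1]
    - [0, 0, -0.002, 0, 0.1]
    - [0, 0, -0.002, 0, 0.1]
    - [0, 0, -0.002, 0, 0.1]
    - [0, 0, -0.002, 0, 0.1]
    - [0, 0, -0.002, 0, 0.1]
  force: 5

```text
time_s: 16.13
ee_pos: [548.0, -9.4, 85.1]
ee_rot: [180.0, -0.0, -0.0]
force: [0.5, 0.7, 1.3]
gripper_width: 27.4
gripper_force: 5.0
```

Call:
servo_tool:
  rows:
    - [0, 0, 0, 0, 0.31]
    - [0, 0, 0, 0, 0.33]
    - [0, 0, 0, 0, 0.36]
    - [0, 0, 0, 0, 0.4]
    - [0, 0, 0, 0, 0.45]
    - [0, 0, 0, 0, 0.5]
    - [0, 0, 0, 0, 0.6]
    - [0, 0, 0, 0, 0.7]
    - [0, 0, 0, 0, 0.8]
    - [0, 0, 0, 0, 0.8]
    - [0, 0, 0, 0, 0.8]
    - [0, 0, 0, 0, 0.8]

```text
time_s: 17.13
ee_pos: [547.9, -9.4, 85.0]
ee_rot: [180.0, -0.0, -0.0]
force: [0.5, 0.4, -0.3]
gripper_width: 72.7
gripper_force: 0.0
```

Run:
```python
from h import *
s=vision.grab_frame("side")
f=lambda i,x,y,w,h:cv2.resize(i[y:y+h,x:x+w,::-1],(400,400),interpolation=cv2.INTER_CUBIC)
cv2.imwrite("pics/c7.png",f(s,225,115,100,100))
```

```text
(no output)
```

View pics/c7.png

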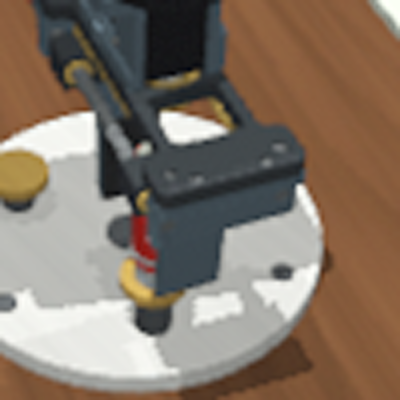

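The gauge stands on the high pad at (145,265) between the open fingers. Now straight up.

Call:
servo_tool:
  rows:
    - [0, 0, -0.03, 0, 0.8]
    - [0, 0, -0.08, 0, 0.8]
    - [0, 0, -0.15, 0, 0.8]
    - [0, 0, -0.23, 0, 0.8]
    - [0, 0, -0.32, 0, 0.8]
    - [0, 0, -0.42, 0, 0.8]
    - [0, 0, -0.52, 0, 0.8]
    - [0, 0, -0.6, 0, 0.8]
    - [0, 0, -0.66, 0, 0.8]
    - [0, 0, -0.7, 0, 0.8]
    - [0, 0, -0.7, 0, 0.8]
    - [0, 0, -0.7, 0, 0.8]

```text
time_s: 18.18
ee_pos: [547.9, -9.3, 225.4]
ee_rot: [180.0, -0.0, -0.0]
force: [0.3, -0.2, 0.2]
gripper_width: 72.9
gripper_force: 0.0
```

Run:
```python
from h import *
from workcell import state
print(state()["ee_pos"],state()["force"],state()["time_s"])
s=vision.grab_frame("side")
f=lambda i,x,y,w,h:cv2.resize(i[y:y+h,x:x+w,::-1],(400,400),interpolation=cv2.INTER_CUBIC)
cv2.imwrite("pics/c8.png",f(s,215,105,100,100))
```

```text
[547.9  -9.3 225.4] [ 0.3 -0.2  0.2] 18.1833
```

View pics/c8.png

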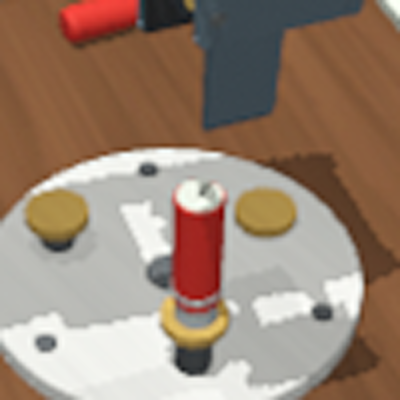

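The gauge stands upright and free on the highest pad (foot at (195,315)), and the gripper is well clear above it.

```bash
python3 -c "
from workcell import job_done
print(job_done())"
```

```text
the job is handed in; nothing more can be done
None
```

The gauge was rested gently on the lowest pad and then the middle one (about 2.5–3.5 N each, held over a second), and now stands upright and released on the highest pad; I handed the job in at about 18 s.

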